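# Show where two loose samples belong

### The arm

A 6-joint arm with a two-finger parallel gripper is mounted at the origin on a cart in front of the work surface, level with it; the furniture and walls round the work are solid. World frame = base frame: x ahead of the robot, y to its left, z up, the work surface at z = 0. Lengths are in m, angles in rad, forces in N, time in s.
With the tool pointing down it reaches from about 0.3 to 0.85 m from the base axis. Payload 4.2 kg.
Tool frame: the origin (TCP) lies midway between the tips of the shut fingers; the grasp point (between the pads) lies 19 mm behind it (grasp_offset is the distance from the TCP to the grasp point, in m); x points along the fingers, y is the direction in which the jaws open and shut, and the axes are right-handed (so a half turn about x gives the same grasp; the last joint's range is limited). The gripper opens to 91 mm and grips with 3 to 60 N. Pads are 32 mm wide; open, the fingers measure 118 mm over their backs; the gripper's body (76 mm by 178 mm) begins 60 mm behind the grasp point.
Start: joints at [-1.156, 0.32, 1.565, -0, 1.257, -0.02], TCP at [0.242, -0.522, 0.214] pointing down, gripper open.
Joint ranges: [-3.11, 3.11], [-0.84, 2.01], [0.21, 2.61], [-1.34, 4.49], [0.05, 2.63], [-2.56, 2.56]. Speed limits (rad/s): [2.57, 2.57, 3.14, 3.14, 3.14, 3.14].

### API

Orientations are given as a unit quaternion [x, y, z, w].
In Python, from plant import * gives the robot as it stands.
- The arm moves only by the tool move_arm, never from a script. Its argument "increments" is a list of rows, each an object with "hand": the finger opening in mm, from 0 to 91.2; "dp": the shift along the world's x, y, z in mm, a list of three; "yaw": the turn about the world's z in units of 5 degrees (1.0 is 5 degrees). In form: [{"hand": hand, "dp": [dx, dy, dz], "yaw": yaw}, ...]. A call has 1 to 8 rows; each row is the pose to reach, as a shift and turn from the pose measured when the call began; what a row does not reach only later rows make up. A row lasts 1/12 s, in which the tool goes at most 41.7 mm and 7.16 degrees, less where a joint would pass 70% of its speed; a pose out of reach is approached as far as the arm can. A call with a gripper value outside its range is refused whole. The fingers move at their own pace and stop on an object; "squeeze" is the grip in N (left out, the last holds). Time passes only in rows, so rows that repeat a pose let the fingers close. It gives the time, the measured TCP pose, the force and the opening at its end, in the units of the state.
- observe(): the state, without advancing time (a new reading comes with each control period).
- get_image(name): name is "scene" or "top" or "wrist"; returns a dict with "image" (400x640x3 uint8, blue, green, red), "range_z" (400x640 float32, m along the optical axis (not along the pixel's ray), 0 where there is no reading), "fx", "fy", "cx", "cy" (pixels), "dist_coeffs" ([k1, k2, p1, p2, k3] as OpenCV has them; the pictures are not rectified), "extrinsics" (4x4, takes a point from camera to world coordinates). Camera axes: x right, y down, z forward; pixel columns grow to the right and rows downward; lengths in m; the calibration is good to about 2 mm. A picture is of the moment at which its call begins.
- finish_job(): hands the job in, once; it reports no verdict.
The state is a dict: "time_s": time; "q": joint angles; "dq": joint speeds; "joint_torque": joint torques, N m; "ee_pos": TCP position; "tool_rot": TCP orientation; "contact_force": force on the tool from outside, world axes, zero at the start; "ft_torque": the same for the moment, N m; "gripper_width": finger opening in m.
Only numpy, scipy, OpenCV 4.12 (cv2) and the standard library are available. Lean on these libraries where they do the work, as an engineer would, in place of code of your own. Each camera call takes 0.05 s, during which the arm holds its last target.

### The job

Show a trainee, by pointing only, where two loose steel samples belong in the sample holder: point at the plain rod, then at the empty round hole that it fits snugly, then at the flat ring, then at the empty round hole that the ring fits snugly, and finish still pointing at that last hole. Each time bring the fingertips straight down to 1 to 3 cm above the middle of the thing and keep them there for a good second. Touch and move nothing, and do not lower the fingertips over any of the other small parts (hex, brass weight, indenter, brass disc).

Things in the scene. Friction and masses are not known exactly. Their poses are not given: they have to be found in the camera images.
- rod: plain solid steel cylinder standing upright on the worktop, diameter 19 mm, height 35 mm (all sizes below are in mm too); no flange, no knob; origin at the centre of its underside; in one of five places on the left half of the free worktop, which it shares with the ring, weight, indenter and disc
- rod_top (a point): centre of the rod's top face, 35 above its underside
- ring: flat steel ring lying on the worktop, outer diameter 34, height 10, open in the middle; origin at the centre of its underside
- ring_top (a point): point on the ring's axis level with its upper face, 10 above its underside (over the open middle)
- holder: sample holder: plain metal block fixed to the middle of the worktop in front of the microscope, partly on a thin mouse mat; 64 (own x) by 170 (own y, roughly left-right) by 26 high; in a row along its middle, from its left (+y) end to its right end: an empty 36 wide round hole (at own y +54), an empty 21 round hole (at its centre), and a 29 square pocket (at own y -53) with the hex in it; all are blind, 12 deep; origin at the centre of the underside, on the worktop
- holder_hole0 (a point): centre of the mouth of the 36 mm round hole (for the ring), at the height of the holder's top face, 26 above the worktop
- holder_hole1 (a point): centre of the mouth of the 21 mm round hole (for the rod), level with the holder's top face
- hex_piece: hexagonal steel nut-like sample, 24x27, height 13, already in the holder's square pocket; its top stands 1 above the holder's top face; origin at the centre of its underside; leave alone
- hex_top (a point): centre of the hex's top face
- weight: brass check weight with a knob, diameter 24, height 28, standing on the worktop; origin under its centre; leave alone
- weight_top (a point): top of the weight's knob, 28 up
- indenter: slim steel indenter standing on its 20 mm flange, stepped and pointed at the top, height 40; origin under its centre; leave alone
- indenter_top (a point): tip of the indenter, 40 up
- disc: flat solid brass reference disc, no through hole, diameter 50 mm, height 8; origin under its centre; leave alone
- disc_top (a point): middle of the disc's upper face, 8 up
- microscope: large fixed microscope behind and to the right of the holder, an obstacle: origin under its centre; its foot (80 high) reaches 180 towards the robot from there, its stage (about 200 above the worktop, 180 wide left to right) 165 towards the robot, its eyepieces (420 to 490 up) 210 towards the robot
- monitor: fixed computer screen behind the left parts, an obstacle: a tilted panel about 380 wide and 390 high whose front stands about 100 mm nearer the robot than its origin at most; the round foot (15 high) about 115; keep the hand in front of it

How it is judged:
On the way, in this order (a step that is already met when the one before it is completed fails the run):
1. point at the plain rod: fingertips just above it for about a second (horizontal distance between the grasp point and rod_top below 0.018 m and z of the grasp point in the frame of rod_top between 0.018 and 0.065 m), for 0.8 s.
2. point at the hole that the rod fits: fingertips just above it for about a second (horizontal distance between the grasp point and holder_hole1 below 0.018 m and z of the grasp point in the frame of holder_hole1 between 0.018 and 0.065 m), for 0.8 s.
3. point at the ring: fingertips just above it for about a second (horizontal distance between the grasp point and ring_top below 0.018 m and z of the grasp point in the frame of ring_top between 0.018 and 0.065 m), for 0.8 s.
4. point at the hole that the ring fits: fingertips just above it for about a second (horizontal distance between the grasp point and holder_hole0 below 0.018 m and z of the grasp point in the frame of holder_hole0 between 0.018 and 0.065 m), for 0.8 s.
At the end, for the whole second after the job is handed in: The grasp point (19 mm behind the fingertips) is still within 18 mm sideways of the axis of the 36 mm hole and 18 to 65 mm above its mouth, and no loose part has moved by 6 mm (all of step 4 and distance of each of rod, ring, weight, indenter, disc, hex_piece from where it was at the start of the episode below 0.006 m); the robot touches nothing.
It fails at once if the robot touches something (contact force between any of the arm, the fingers and anything else above 0.5 N).
It fails at once if a small part is moved or lifted (not (distance of each of rod, ring, weight, indenter, disc, hex_piece from where it was at the start of the episode below 0.006 m)).
It fails at once if the fingertips are lowered over one of the other parts ((horizontal distance between the grasp point and hex_top below 0.012 m and z of the grasp point in the frame of hex_top below 0.055 m) or (horizontal distance between the grasp point and weight_top below 0.012 m and z of the grasp point in the frame of weight_top below 0.055 m) or (horizontal distance between the grasp point and indenter_top below 0.012 m and z of the grasp point in the frame of indenter_top below 0.055 m) or (horizontal distance between the grasp point and disc_top below 0.012 m and z of the grasp point in the frame of disc_top below 0.055 m)).
It also fails if it takes over 53 s, if anything falls off the work surface, if the arm or the gripper's body presses on something with over 40 N, if the wrist force passes 120 N, or if a joint passes its speed limit or range.

## Working session

There is one attempt and no reset: what is moved stays moved. The work goes in short steps, Python scripts to look and compute and a tool call to move; the robot and the scene stay as the last step left them, time stands still between calls to the robot, and variables do not carry over. Pictures are saved under pics/ and viewed, and the job is handed in when it is done.

Besides the shell and the picture viewer there is one more tool, called after "Request:" by a JSON object that holds its "fn" and its "kwargs". move_arm: Moves the arm, as the interface text tells. Its arguments: {"type":"object","properties":{"increments":{"type":"array","items":{"type":"object","properties":{"hand":{"type":"number"},"dp":{"type":"array","items":{"type":"number"}},"yaw":{"type":"number"}}}},"squeeze":{"type":"number"}},"required":["increments"]}

```bash
mkdir -p pics; python3 - <<'E'
from plant import *
import cv2,pickle
s=observe();print(s['time_s'],s['ee_pos'],s['tool_rot'],s['gripper_width'])
for n in ['scene','top']:
    d=get_image(n);pickle.dump(d,open(n+'0.pkl','wb'));cv2.imwrite(f'pics/{n}0.png',d['image'])
    print(n,d['fx'],d['cx'],d['cy'],d['dist_coeffs'],d['extrinsics'])
E
```

```text
0.0 [ 0.24199757 -0.52102111  0.21310078] [-0.69033661 -0.15313764  0.69059111 -0.15188198] 0.09133752303384182
scene 458.7163114003128 316.5409374961391 193.24399629622334 [0.02232799 0.         0.         0.         0.        ] [[-0.90745709 -0.30071148  0.29341818  0.19649001]
 [-0.41984275  0.6755055  -0.60615541  0.86209812]
 [-0.0159277  -0.67324953 -0.73924379  1.03311553]
 [ 0.          0.          0.          1.        ]]
top 459.66057565503263 322.22322623435457 201.30968295961299 [-0.11428331  0.          0.          0.          0.        ] [[ 0.00972219 -0.99453936  0.10390833  0.45130048]
 [-0.99960175 -0.00691317  0.02735971  0.03469382]
 [-0.02649197 -0.10413294 -0.99421049  1.33950684]
 [ 0.          0.          0.          1.        ]]
```

View pics/top0.png

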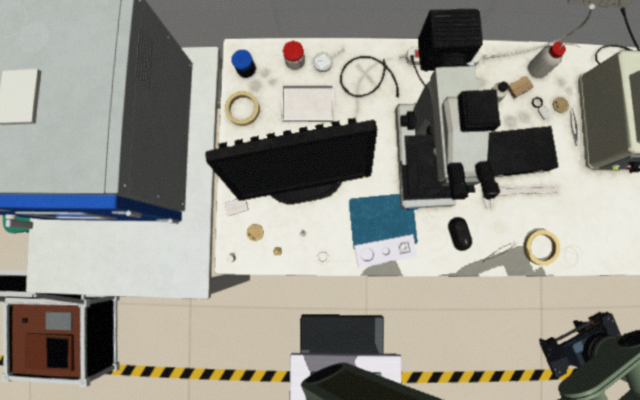

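View pics/scene0.png

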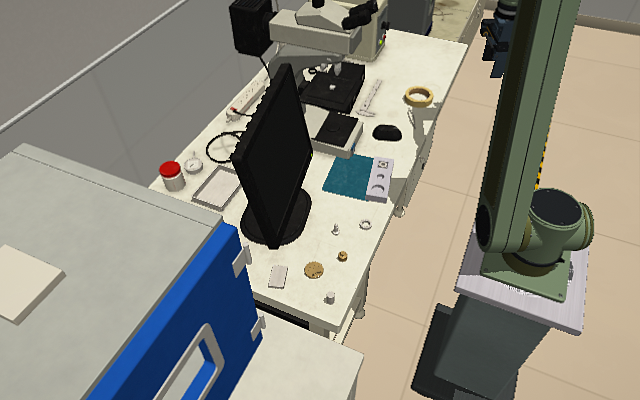

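Top view: the holder is at about (385,250), with its holes at about (367,254), (386,251) and (404,247). The small parts are at about (232,257), (255,232), (277,251), (303,233) and (322,256). I'll zoom in and cross-check the two views.

```bash
cat > h.py <<'E'
import cv2,pickle,numpy as np
def load(n): return pickle.load(open(n+'.pkl','rb'))
def ray(d,u,v):
    K=np.array([[d['fx'],0,d['cx']],[0,d['fy'],d['cy']],[0,0,1]])
    p=cv2.undistortPoints(np.array([[[u,v]]],float),K,np.array(d['dist_coeffs']))[0,0]
    E=np.array(d['extrinsics']);return E[:3,3],E[:3,:3]@[p[0],p[1],1]
def plane(d,u,v,z):
    o,r=ray(d,u,v);return o+r*(z-o[2])/r[2]
def proj(d,P):
    K=np.array([[d['fx'],0,d['cx']],[0,d['fy'],d['cy']],[0,0,1]])
    E=np.linalg.inv(np.array(d['extrinsics']));
    return cv2.projectPoints(np.array([P],float),cv2.Rodrigues(E[:3,:3])[0],E[:3,3],K,np.array(d['dist_coeffs']))[0][0,0]
E
python3 - <<'E'
from h import *
t=load('top0')['image'];s=load('scene0')['image']
a=cv2.resize(t[218:274,220:420],None,fx=4,fy=4,interpolation=cv2.INTER_CUBIC)
b=cv2.resize(s[150:310,260:400],None,fx=3.6,fy=3.6,interpolation=cv2.INTER_CUBIC)
cv2.imwrite('pics/a.png',a);cv2.imwrite('pics/b.png',b)
E
```

```text
(no output)
```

View pics/a.png

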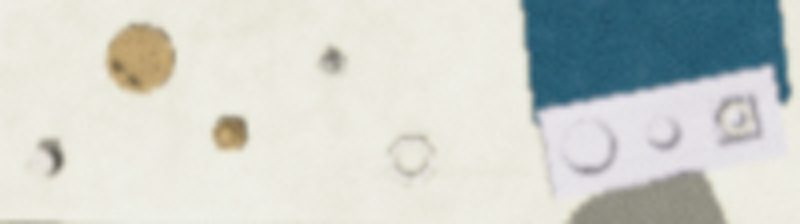

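View pics/b.png

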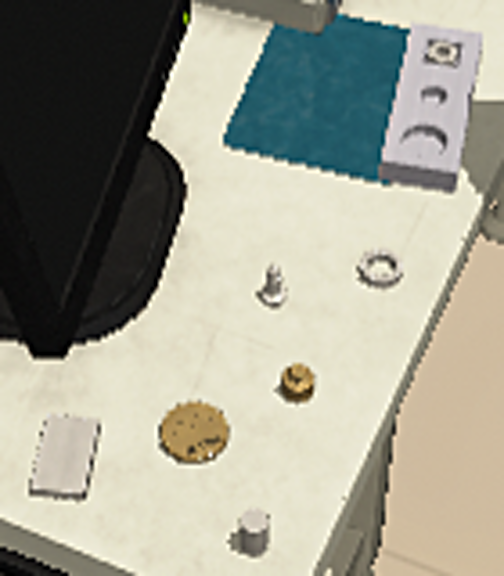

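```bash
python3 - <<'E'
from h import *
T=load('top0');S=load('scene0')
A={'rod':(42,158,.035),'ring':(411,155,.010),'h0':(589,146,.026),'h1':(663,132,.026),'hex':(738,119,.027),'weight':(230,132,.02),'ind':(331,60,.03),'disc':(141,58,.008)}
B={'rod':(255,519),'ring':(380,267),'h0':(424,140),'h1':(434,96),'hex':(444,52),'weight':(298,378),'ind':(272,275),'disc':(194,432)}
for k,(x,y,z) in A.items():
    p=plane(T,220+(x+.5)/4-.5,218+(y+.5)/4-.5,z)
    q=plane(S,260+(B[k][0]+.5)/3.6-.5,150+(B[k][1]+.5)/3.6-.5,z)
    print(k,p.round(4),q.round(4))
# holder block corner estimate in top view
g=[(540,110),(772,66),(785,152),(555,195)]
c=[plane(T,220+(x+.5)/4-.5,218+(y+.5)/4-.5,.026) for x,y in g]
for i in c: print(i.round(4))
print('centre',np.mean(c,0).round(4))
E
```

```text
rod [0.4258 0.3317 0.035 ] [0.4215 0.3322 0.035 ]
ring [0.4309 0.0693 0.01  ] [0.4272 0.0735 0.01  ]
h0 [ 0.4386 -0.0575  0.026 ] [ 0.438 -0.055  0.026]
h1 [ 0.4489 -0.1101  0.026 ] [ 0.4476 -0.1067  0.026 ]
hex [ 0.4584 -0.1633  0.027 ] [ 0.4574 -0.16    0.027 ]
weight [0.446  0.1991 0.02  ] [0.443  0.2038 0.02  ]
ind [0.498  0.1265 0.03  ] [0.4957 0.1302 0.03  ]
disc [0.4988 0.2667 0.008 ] [0.4968 0.2708 0.008 ]
[ 0.4639 -0.0226  0.026 ]
[ 0.4963 -0.188   0.026 ]
[ 0.4352 -0.1969  0.026 ]
[ 0.4038 -0.0335  0.026 ]
centre [ 0.4498 -0.1102  0.026 ]
```

```bash
python3 - <<'E'
from h import *
from scipy.spatial.transform import Rotation as R
print(R.from_quat([-0.69033661,-0.15313764,0.69059111,-0.15188198]).as_matrix().round(3))
for n in ['top0','scene0']:
    d=load(n);z=d['range_z'];v,u=np.nonzero(z>0)
    K=np.array([[d['fx'],0,d['cx']],[0,d['fy'],d['cy']],[0,0,1]])
    p=cv2.undistortPoints(np.stack([u,v],1)[:,None].astype(float),K,np.array(d['dist_coeffs']))[:,0]
    P=np.c_[p,np.ones(len(p))]*z[v,u][:,None];E=np.array(d['extrinsics']);P=P@E[:3,:3].T+E[:3,3]
    for (y0,y1) in [(.4,.6),(.2,.4),(0,.2),(-.2,0),(-.3,-.2),(-.5,-.3)]:
        for z0,z1 in [(.06,.12),(.12,.3),(.3,.6)]:
            m=(P[:,1]>y0)&(P[:,1]<y1)&(P[:,2]>z0)&(P[:,2]<z1)&(P[:,0]>.3)
            if m.sum()>5: print(n,(y0,y1),(z0,z1),m.sum(),np.sort(P[m,0])[2].round(3))
E
```

```text
[[-0.001  0.421 -0.907]
 [ 0.002 -0.907 -0.421]
 [-1.    -0.002 -0.   ]]
top0 (0.4, 0.6) (0.06, 0.12) 1759 0.518
top0 (0.4, 0.6) (0.12, 0.3) 6001 0.526
top0 (0.4, 0.6) (0.3, 0.6) 16512 0.518
top0 (0.2, 0.4) (0.06, 0.12) 1229 0.583
top0 (0.2, 0.4) (0.12, 0.3) 2271 0.588
top0 (0.2, 0.4) (0.3, 0.6) 1472 0.62
top0 (0, 0.2) (0.06, 0.12) 1377 0.602
top0 (0, 0.2) (0.12, 0.3) 3247 0.611
top0 (0, 0.2) (0.3, 0.6) 2695 0.644
top0 (-0.2, 0) (0.06, 0.12) 1582 0.59
top0 (-0.2, 0) (0.12, 0.3) 3922 0.587
top0 (-0.2, 0) (0.3, 0.6) 5157 0.549
top0 (-0.3, -0.2) (0.06, 0.12) 167 0.593
top0 (-0.3, -0.2) (0.12, 0.3) 1021 0.59
top0 (-0.3, -0.2) (0.3, 0.6) 6143 0.549
top0 (-0.5, -0.3) (0.06, 0.12) 2052 0.664
top0 (-0.5, -0.3) (0.12, 0.3) 1111 0.595
scene0 (0.4, 0.6) (0.06, 0.12) 599 0.517
scene0 (0.4, 0.6) (0.12, 0.3) 1949 0.526
scene0 (0.4, 0.6) (0.3, 0.6) 18147 0.517
scene0 (0.2, 0.4) (0.06, 0.12) 623 0.583
scene0 (0.2, 0.4) (0.12, 0.3) 4515 0.59
scene0 (0.2, 0.4) (0.3, 0.6) 11944 0.621
scene0 (0, 0.2) (0.06, 0.12) 1516 0.603
scene0 (0, 0.2) (0.12, 0.3) 4960 0.612
scene0 (0, 0.2) (0.3, 0.6) 7628 0.644
scene0 (-0.2, 0) (0.06, 0.12) 820 0.606
scene0 (-0.2, 0) (0.12, 0.3) 4061 0.588
scene0 (-0.2, 0) (0.3, 0.6) 8306 0.551
scene0 (-0.3, -0.2) (0.06, 0.12) 750 0.609
scene0 (-0.3, -0.2) (0.12, 0.3) 2083 0.59
scene0 (-0.3, -0.2) (0.3, 0.6) 2459 0.552
scene0 (-0.5, -0.3) (0.06, 0.12) 382 0.736
scene0 (-0.5, -0.3) (0.12, 0.3) 805 0.597
scene0 (-0.5, -0.3) (0.3, 0.6) 268 1.109
```

Request:
{"fn": "move_arm", "kwargs": {"increments": [{"hand": 10, "dp": [5, 25, 0], "yaw": 0}, {"hand": 10, "dp": [12, 60, 0], "yaw": 0}, {"hand": 10, "dp": [20, 95, 0], "yaw": 0}, {"hand": 10, "dp": [27, 130, 0], "yaw": 0}, {"hand": 10, "dp": [35, 165, 0], "yaw": 0}, {"hand": 10, "dp": [42, 200, 0], "yaw": 0}, {"hand": 10, "dp": [50, 235, 0], "yaw": 0}, {"hand": 10, "dp": [57, 270, 0], "yaw": 0}]}}

```text
time_s: 0.77
ee_pos: [0.2988, -0.2493, 0.2129]
tool_rot: [-0.69, -0.153, 0.691, -0.152]
contact_force: [0.5, 0.2, 0.7]
gripper_width: 0.0405
```

Request:
{"fn": "move_arm", "kwargs": {"increments": [{"hand": 10, "dp": [6, 35, 0], "yaw": 0}, {"hand": 10, "dp": [13, 70, 0], "yaw": 0}, {"hand": 10, "dp": [20, 105, 0], "yaw": 0}, {"hand": 10, "dp": [27, 140, 0], "yaw": 0}, {"hand": 10, "dp": [35, 175, 0], "yaw": 0}, {"hand": 10, "dp": [43, 210, 0], "yaw": 0}, {"hand": 10, "dp": [51, 245, 0], "yaw": 0}, {"hand": 10, "dp": [60, 280, 0], "yaw": 0}]}}

```text
time_s: 1.43
ee_pos: [0.3584, 0.0325, 0.2129]
tool_rot: [-0.69, -0.153, 0.691, -0.152]
contact_force: [1.0, -1.3, 0.4]
gripper_width: 0.0101
```

Request:
{"fn": "move_arm", "kwargs": {"increments": [{"hand": 10, "dp": [8, 35, 0], "yaw": 0}, {"hand": 10, "dp": [16, 70, 0], "yaw": 0}, {"hand": 10, "dp": [24, 105, 0], "yaw": 0}, {"hand": 10, "dp": [30, 140, 0], "yaw": 0}, {"hand": 10, "dp": [36, 175, 0], "yaw": 0}, {"hand": 10, "dp": [42, 210, 0], "yaw": 0}, {"hand": 10, "dp": [42, 220, 0], "yaw": 0}, {"hand": 10, "dp": [42, 220, 0], "yaw": 0}]}}

```text
time_s: 2.1
ee_pos: [0.4002, 0.2545, 0.2122]
tool_rot: [-0.69, -0.154, 0.691, -0.153]
contact_force: [1.0, -1.4, 0.4]
gripper_width: 0.0094
```

Request:
{"fn": "move_arm", "kwargs": {"increments": [{"hand": 10, "dp": [10, 35, 0], "yaw": 0}, {"hand": 10, "dp": [20, 65, 0], "yaw": 0}, {"hand": 10, "dp": [24, 78, 0], "yaw": 0}, {"hand": 10, "dp": [24, 78, -30], "yaw": 0}, {"hand": 10, "dp": [24, 78, -60], "yaw": 0}, {"hand": 10, "dp": [24, 78, -82], "yaw": 0}, {"hand": 10, "dp": [24, 78, -82], "yaw": 0}]}}

```text
time_s: 2.68
ee_pos: [0.4211, 0.3285, 0.1258]
tool_rot: [-0.686, -0.152, 0.694, -0.155]
contact_force: [0.1, -0.9, 0.2]
gripper_width: 0.0098
```

```bash
python3 - <<'E'
from plant import *
import pickle
from h import *
print(observe()['ee_pos'])
d=get_image('wrist');pickle.dump(d,open('w1.pkl','wb'));cv2.imwrite('pics/w1.png',d['image'])
print(d['extrinsics'])
print('rod pred',proj(d,[.424,.332,.035]))
E
```

```text
[0.4210733  0.32849823 0.12580583]
[[ 0.42377787 -0.87205465 -0.24481218  0.48980512]
 [-0.9057653  -0.40763452 -0.11585906  0.36028589]
 [ 0.00124154  0.27084089 -0.96262333  0.29555006]
 [ 0.          0.          0.          1.        ]]
rod pred [314.06295238 198.67622835]
```

View pics/w1.png

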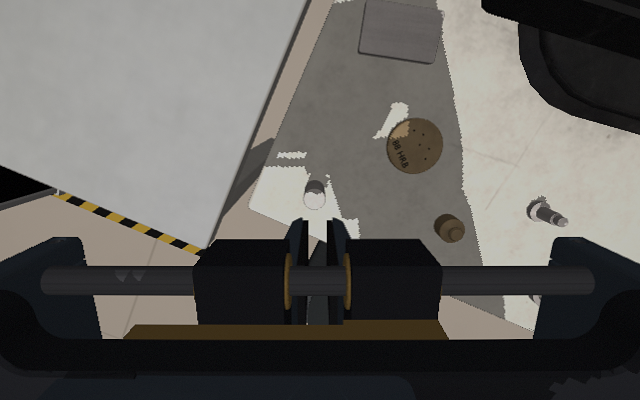

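The wrist view shows the rod's bright top face at (315,199). The position I worked out projects to (314,199), so they agree. I'll go straight down and hold.

Request:
{"fn": "move_arm", "kwargs": {"increments": [{"hand": 10, "dp": [3, 3, -15], "yaw": 0}, {"hand": 10, "dp": [3, 3, -30], "yaw": 0}, {"hand": 10, "dp": [3, 3, -45], "yaw": 0}, {"hand": 10, "dp": [3, 3, -58], "yaw": 0}, {"hand": 10, "dp": [3, 3, -68], "yaw": 0}, {"hand": 10, "dp": [3, 3, -68], "yaw": 0}, {"hand": 10, "dp": [3, 3, -68], "yaw": 0}, {"hand": 10, "dp": [3, 3, -68], "yaw": 0}]}}

```text
time_s: 3.4
ee_pos: [0.4265, 0.3331, 0.0617]
tool_rot: [-0.689, -0.153, 0.692, -0.153]
contact_force: [-0.8, -0.3, -0.3]
gripper_width: 0.0101
```

Request:
{"fn": "move_arm", "kwargs": {"increments": [{"hand": 10, "dp": [0, 0, 0], "yaw": 0}, {"hand": 10, "dp": [0, 0, 0], "yaw": 0}, {"hand": 10, "dp": [0, 0, 0], "yaw": 0}, {"hand": 10, "dp": [0, 0, 0], "yaw": 0}, {"hand": 10, "dp": [0, 0, 0], "yaw": 0}, {"hand": 10, "dp": [0, 0, 0], "yaw": 0}, {"hand": 10, "dp": [0, 0, 0], "yaw": 0}, {"hand": 10, "dp": [0, 0, 0], "yaw": 0}]}}

```text
time_s: 4.07
ee_pos: [0.4264, 0.3331, 0.0616]
tool_rot: [-0.688, -0.153, 0.692, -0.153]
contact_force: [1.0, 1.2, 0.0]
gripper_width: 0.0101
```

Request:
{"fn": "move_arm", "kwargs": {"increments": [{"hand": 10, "dp": [0, 0, 0], "yaw": 0}, {"hand": 10, "dp": [0, 0, 0], "yaw": 0}, {"hand": 10, "dp": [0, 0, 0], "yaw": 0}, {"hand": 10, "dp": [0, 0, 0], "yaw": 0}, {"hand": 10, "dp": [0, 0, 0], "yaw": 0}, {"hand": 10, "dp": [0, 0, 0], "yaw": 0}, {"hand": 10, "dp": [0, 0, 0], "yaw": 0}, {"hand": 10, "dp": [0, 0, 0], "yaw": 0}]}}

```text
time_s: 4.73
ee_pos: [0.4265, 0.3331, 0.0617]
tool_rot: [-0.689, -0.153, 0.692, -0.153]
contact_force: [-0.5, -0.1, 0.5]
gripper_width: 0.0099
```

```bash
python3 - <<'E'
from plant import *
from h import *
d=get_image('scene')['image'];e=get_image('top')['image']
a=cv2.resize(d[220:330,270:400],None,fx=3,fy=3,interpolation=2);b=cv2.resize(e[200:310,190:320],None,fx=3,fy=3,interpolation=2)
cv2.imwrite('pics/c1.png',np.hstack([a,b]))
E
```

```text
(no output)
```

View pics/c1.png

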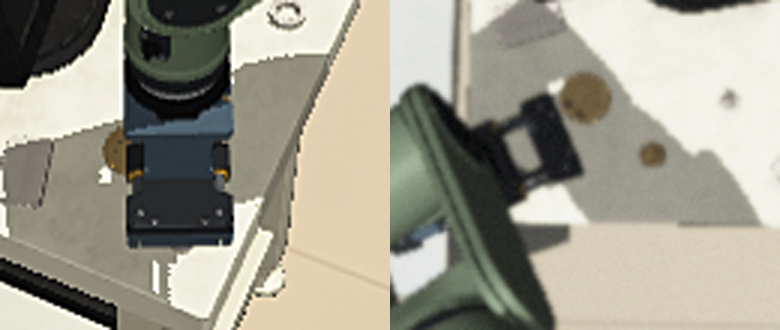

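The gripper hides the rod in both fixed views. The time and pose show a hold of over a second with the fingertips about 2.7 cm above the rod. Next is the 21 mm hole.

Request:
{"fn": "move_arm", "kwargs": {"increments": [{"hand": 10, "dp": [0, 0, 25], "yaw": 0}, {"hand": 10, "dp": [0, 0, 60], "yaw": 0}, {"hand": 10, "dp": [0, 0, 95], "yaw": 0}, {"hand": 10, "dp": [0, -20, 118], "yaw": 0}, {"hand": 10, "dp": [0, -55, 118], "yaw": 0}, {"hand": 10, "dp": [0, -90, 118], "yaw": 0}, {"hand": 10, "dp": [0, -125, 118], "yaw": 0}, {"hand": 10, "dp": [0, -160, 118], "yaw": 0}]}}

```text
time_s: 5.5
ee_pos: [0.4261, 0.1717, 0.1799]
tool_rot: [-0.689, -0.153, 0.692, -0.154]
contact_force: [1.0, 0.0, -0.8]
gripper_width: 0.0099
```

Request:
{"fn": "move_arm", "kwargs": {"increments": [{"hand": 10, "dp": [2, -35, 0], "yaw": 0}, {"hand": 10, "dp": [5, -70, 0], "yaw": 0}, {"hand": 10, "dp": [8, -105, 0], "yaw": 0}, {"hand": 10, "dp": [11, -140, 0], "yaw": 0}, {"hand": 10, "dp": [14, -175, 0], "yaw": 0}, {"hand": 10, "dp": [17, -210, 0], "yaw": 0}, {"hand": 10, "dp": [20, -240, 0], "yaw": 0}, {"hand": 10, "dp": [20, -240, 0], "yaw": 0}]}}

```text
time_s: 6.17
ee_pos: [0.4467, -0.0727, 0.1801]
tool_rot: [-0.689, -0.151, 0.692, -0.153]
contact_force: [0.8, 0.2, 0.1]
gripper_width: 0.0098
```

```bash
python3 - <<'E'
from plant import *
import pickle
from h import *
print(observe()['ee_pos'])
d=get_image('wrist');pickle.dump(d,open('w2.pkl','wb'));cv2.imwrite('pics/w2.png',d['image'])
for n,p in dict(h0=[.438,-.056,.026],h1=[.448,-.108,.026],hex=[.458,-.162,.027],ring=[.429,.071,.01]).items(): print(n,proj(d,p))
E
```

```text
[ 0.44670837 -0.07265937  0.18008701]
h0 [298.27505178 188.35399235]
h1 [347.16296399 200.11027896]
hex [396.86390635 212.64716577]
ring [185.89819576 143.39915461]
```

View pics/w2.png

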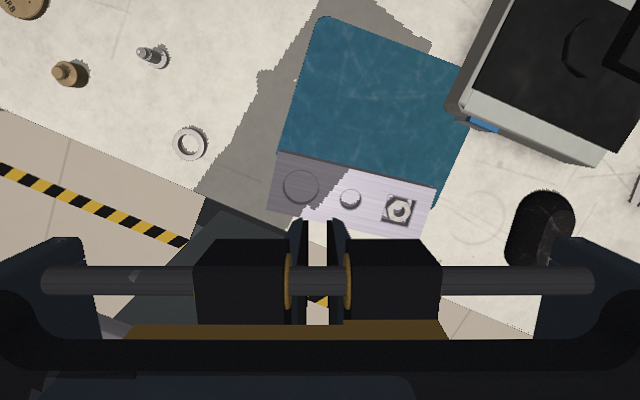

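The wrist view shows the 36 mm hole at (300,186), the 21 mm hole at (350,199), the hex at (399,210) and the ring at (189,143). All are within about 3 px (2 mm) of my predictions. Now down over the 21 mm hole.

Request:
{"fn": "move_arm", "kwargs": {"increments": [{"hand": 10, "dp": [1, -20, 0], "yaw": 0}, {"hand": 10, "dp": [1, -36, 0], "yaw": 0}, {"hand": 10, "dp": [1, -36, -10], "yaw": 0}, {"hand": 10, "dp": [1, -36, -35], "yaw": 0}, {"hand": 10, "dp": [1, -36, -60], "yaw": 0}, {"hand": 10, "dp": [1, -36, -85], "yaw": 0}, {"hand": 10, "dp": [1, -36, -85], "yaw": 0}]}}

```text
time_s: 6.8
ee_pos: [0.4437, -0.1042, 0.0912]
tool_rot: [-0.686, -0.154, 0.695, -0.151]
contact_force: [-0.2, 0.9, -0.8]
gripper_width: 0.0101
```

Request:
{"fn": "move_arm", "kwargs": {"increments": [{"hand": 10, "dp": [0, 0, -15], "yaw": 0}, {"hand": 10, "dp": [0, 0, -30], "yaw": 0}, {"hand": 10, "dp": [0, 0, -44], "yaw": 0}, {"hand": 10, "dp": [0, 0, -44], "yaw": 0}, {"hand": 10, "dp": [0, 0, -44], "yaw": 0}, {"hand": 10, "dp": [0, 0, -44], "yaw": 0}, {"hand": 10, "dp": [0, 0, -44], "yaw": 0}, {"hand": 10, "dp": [0, 0, -44], "yaw": 0}]}}

```text
time_s: 7.47
ee_pos: [0.4445, -0.1043, 0.0483]
tool_rot: [-0.687, -0.153, 0.694, -0.151]
contact_force: [-0.5, -0.1, -0.2]
gripper_width: 0.0102
```

```bash
python3 - <<'E'
from plant import *
from h import *
print(observe()['ee_pos'])
d=get_image('wrist');cv2.imwrite('pics/w3.png',d['image']); print(proj(d,[.448,-.108,.026]))
E
```

```text
[ 0.44450882 -0.10430149  0.04825886]
[324.01696302 230.73229876]
```

View pics/w3.png

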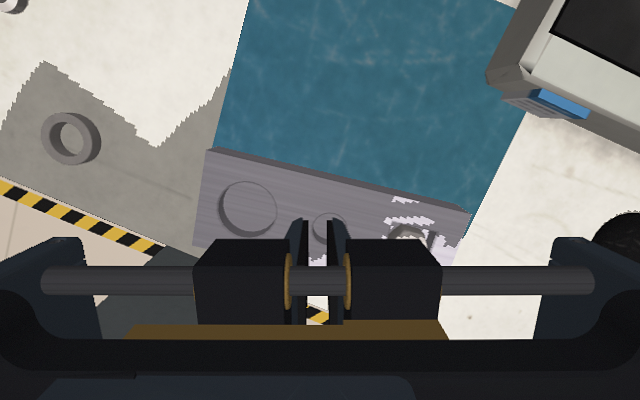

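The 21 mm hole appears between the fingertips at about (329,228). The tips are about 6 mm off its centre, so I'll correct that and hold.

Request:
{"fn": "move_arm", "kwargs": {"increments": [{"hand": 10, "dp": [4, -6, 0], "yaw": 0}, {"hand": 10, "dp": [4, -6, 0], "yaw": 0}, {"hand": 10, "dp": [4, -6, 0], "yaw": 0}, {"hand": 10, "dp": [4, -6, 0], "yaw": 0}, {"hand": 10, "dp": [4, -6, 0], "yaw": 0}, {"hand": 10, "dp": [4, -6, 0], "yaw": 0}, {"hand": 10, "dp": [4, -6, 0], "yaw": 0}, {"hand": 10, "dp": [4, -6, 0], "yaw": 0}]}}

```text
time_s: 8.18
ee_pos: [0.4482, -0.1103, 0.048]
tool_rot: [-0.687, -0.153, 0.694, -0.151]
contact_force: [-0.9, 0.4, 0.1]
gripper_width: 0.0101
```

Request:
{"fn": "move_arm", "kwargs": {"increments": [{"hand": 10, "dp": [0, 0, 0], "yaw": 0}, {"hand": 10, "dp": [0, 0, 0], "yaw": 0}, {"hand": 10, "dp": [0, 0, 0], "yaw": 0}, {"hand": 10, "dp": [0, 0, 0], "yaw": 0}, {"hand": 10, "dp": [0, 0, 0], "yaw": 0}, {"hand": 10, "dp": [0, 0, 0], "yaw": 0}, {"hand": 10, "dp": [0, 0, 0], "yaw": 0}, {"hand": 10, "dp": [0, 0, 0], "yaw": 0}]}}

```text
time_s: 8.85
ee_pos: [0.4482, -0.1102, 0.048]
tool_rot: [-0.687, -0.153, 0.694, -0.151]
contact_force: [-0.6, 0.2, 0.1]
gripper_width: 0.0101
```

Request:
{"fn": "move_arm", "kwargs": {"increments": [{"hand": 10, "dp": [0, 0, 0], "yaw": 0}, {"hand": 10, "dp": [0, 0, 20], "yaw": 0}, {"hand": 10, "dp": [0, 0, 50], "yaw": 0}, {"hand": 10, "dp": [0, 0, 80], "yaw": 0}, {"hand": 10, "dp": [0, 0, 100], "yaw": 0}, {"hand": 10, "dp": [-3, 35, 100], "yaw": 0}, {"hand": 10, "dp": [-6, 70, 100], "yaw": 0}, {"hand": 10, "dp": [-10, 105, 100], "yaw": 0}]}}

```text
time_s: 9.52
ee_pos: [0.4383, -0.0045, 0.1486]
tool_rot: [-0.687, -0.153, 0.694, -0.15]
contact_force: [0.4, 0.3, -0.2]
gripper_width: 0.0098
```

Now the ring, at about (0.429, 0.070).

Request:
{"fn": "move_arm", "kwargs": {"increments": [{"hand": 10, "dp": [-4, 35, 0], "yaw": 0}, {"hand": 10, "dp": [-9, 65, 0], "yaw": 0}, {"hand": 10, "dp": [-9, 75, 0], "yaw": 0}, {"hand": 10, "dp": [-9, 75, -15], "yaw": 0}, {"hand": 10, "dp": [-9, 75, -40], "yaw": 0}, {"hand": 10, "dp": [-9, 75, -65], "yaw": 0}, {"hand": 10, "dp": [-9, 75, -80], "yaw": 0}, {"hand": 10, "dp": [-9, 75, -80], "yaw": 0}]}}

```text
time_s: 10.18
ee_pos: [0.427, 0.0697, 0.0659]
tool_rot: [-0.685, -0.153, 0.697, -0.15]
contact_force: [-0.8, -0.6, 1.0]
gripper_width: 0.0098
```

```bash
python3 - <<'E'
from plant import *
from h import *
print(observe()['ee_pos'])
d=get_image('wrist');cv2.imwrite('pics/w4.png',d['image']); print(proj(d,[.429,.071,.010]))
E
```

```text
[0.42698654 0.06974213 0.06593913]
[316.49639171 213.1273421 ]
```

View pics/w4.png

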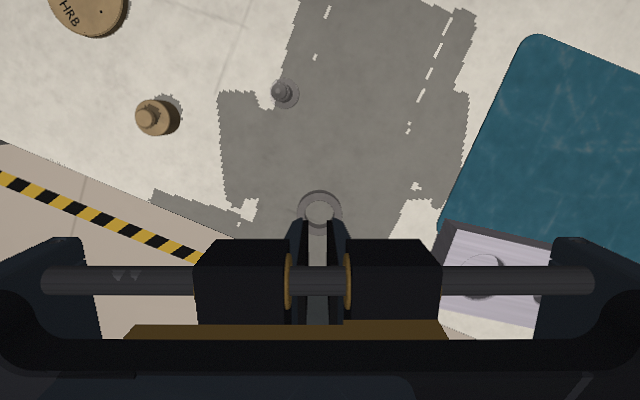

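The ring's centre is at about (319,212), against a prediction of (316,213), so the tips are lined up. I'll lower them to about 2 cm above it and hold.

Request:
{"fn": "move_arm", "kwargs": {"increments": [{"hand": 10, "dp": [2, 0, -12], "yaw": 0}, {"hand": 10, "dp": [2, 0, -24], "yaw": 0}, {"hand": 10, "dp": [2, 0, -34], "yaw": 0}, {"hand": 10, "dp": [2, 0, -34], "yaw": 0}, {"hand": 10, "dp": [2, 0, -34], "yaw": 0}, {"hand": 10, "dp": [2, 0, -34], "yaw": 0}, {"hand": 10, "dp": [2, 0, -34], "yaw": 0}, {"hand": 10, "dp": [2, 0, -34], "yaw": 0}]}}

```text
time_s: 10.9
ee_pos: [0.431, 0.07, 0.0343]
tool_rot: [-0.687, -0.152, 0.695, -0.15]
contact_force: [-0.5, 0.5, -0.4]
gripper_width: 0.0098
```

Request:
{"fn": "move_arm", "kwargs": {"increments": [{"hand": 10, "dp": [0, 0, 0], "yaw": 0}, {"hand": 10, "dp": [0, 0, 0], "yaw": 0}, {"hand": 10, "dp": [0, 0, 0], "yaw": 0}, {"hand": 10, "dp": [0, 0, 0], "yaw": 0}, {"hand": 10, "dp": [0, 0, 0], "yaw": 0}, {"hand": 10, "dp": [0, 0, 0], "yaw": 0}, {"hand": 10, "dp": [0, 0, 0], "yaw": 0}, {"hand": 10, "dp": [0, 0, 0], "yaw": 0}]}}

```text
time_s: 11.57
ee_pos: [0.4309, 0.07, 0.0343]
tool_rot: [-0.687, -0.152, 0.695, -0.15]
contact_force: [1.0, -0.6, 1.0]
gripper_width: 0.0098
```

Request:
{"fn": "move_arm", "kwargs": {"increments": [{"hand": 10, "dp": [0, 0, 0], "yaw": 0}, {"hand": 10, "dp": [0, 0, 0], "yaw": 0}, {"hand": 10, "dp": [0, 0, 0], "yaw": 0}, {"hand": 10, "dp": [0, 0, 0], "yaw": 0}, {"hand": 10, "dp": [0, 0, 20], "yaw": 0}, {"hand": 10, "dp": [0, 0, 50], "yaw": 0}, {"hand": 10, "dp": [0, 0, 80], "yaw": 0}, {"hand": 10, "dp": [0, 0, 90], "yaw": 0}]}}

```text
time_s: 12.23
ee_pos: [0.4332, 0.0703, 0.1279]
tool_rot: [-0.689, -0.152, 0.692, -0.151]
contact_force: [1.2, 0.6, -0.3]
gripper_width: 0.0099
```

Now the 36 mm hole, at about (0.438, -0.057).

Request:
{"fn": "move_arm", "kwargs": {"increments": [{"hand": 10, "dp": [2, -35, 0], "yaw": 0}, {"hand": 10, "dp": [4, -70, 0], "yaw": 0}, {"hand": 10, "dp": [6, -105, 0], "yaw": 0}, {"hand": 10, "dp": [6, -127, 0], "yaw": 0}, {"hand": 10, "dp": [6, -127, -10], "yaw": 0}, {"hand": 10, "dp": [6, -127, -30], "yaw": 0}, {"hand": 10, "dp": [6, -127, -45], "yaw": 0}, {"hand": 10, "dp": [6, -127, -45], "yaw": 0}]}}

```text
time_s: 12.9
ee_pos: [0.4368, -0.0566, 0.0806]
tool_rot: [-0.687, -0.153, 0.695, -0.15]
contact_force: [-0.1, -0.1, 0.1]
gripper_width: 0.01
```

```bash
python3 - <<'E'
from plant import *
from h import *
print(observe()['ee_pos'])
d=get_image('wrist');cv2.imwrite('pics/w5.png',d['image']); print(proj(d,[.438,-.057,.026]))
E
```

```text
[ 0.43683323 -0.05663114  0.08056914]
[317.97404118 216.01630253]
```

View pics/w5.png

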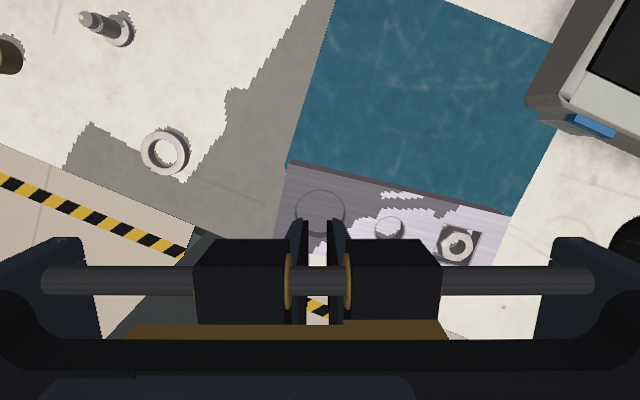

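The 36 mm hole is centred at about (320,213), as predicted. Now down, with a hold.

Request:
{"fn": "move_arm", "kwargs": {"increments": [{"hand": 10, "dp": [2, -1, -12], "yaw": 0}, {"hand": 10, "dp": [2, -1, -24], "yaw": 0}, {"hand": 10, "dp": [2, -1, -33], "yaw": 0}, {"hand": 10, "dp": [2, -1, -33], "yaw": 0}, {"hand": 10, "dp": [2, -1, -33], "yaw": 0}, {"hand": 10, "dp": [2, -1, -33], "yaw": 0}, {"hand": 10, "dp": [2, -1, -33], "yaw": 0}, {"hand": 10, "dp": [2, -1, -33], "yaw": 0}]}}

```text
time_s: 13.62
ee_pos: [0.4404, -0.0577, 0.0495]
tool_rot: [-0.688, -0.152, 0.693, -0.15]
contact_force: [0.4, 1.3, -0.1]
gripper_width: 0.01
```

Request:
{"fn": "move_arm", "kwargs": {"increments": [{"hand": 10, "dp": [0, 0, 0], "yaw": 0}, {"hand": 10, "dp": [0, 0, 0], "yaw": 0}, {"hand": 10, "dp": [0, 0, 0], "yaw": 0}, {"hand": 10, "dp": [0, 0, 0], "yaw": 0}, {"hand": 10, "dp": [0, 0, 0], "yaw": 0}, {"hand": 10, "dp": [0, 0, 0], "yaw": 0}, {"hand": 10, "dp": [0, 0, 0], "yaw": 0}, {"hand": 10, "dp": [0, 0, 0], "yaw": 0}]}}

```text
time_s: 14.28
ee_pos: [0.4404, -0.0577, 0.0495]
tool_rot: [-0.688, -0.152, 0.693, -0.15]
contact_force: [-1.2, 0.6, 0.0]
gripper_width: 0.0102
```

Request:
{"fn": "move_arm", "kwargs": {"increments": [{"hand": 10, "dp": [0, 0, 0], "yaw": 0}, {"hand": 10, "dp": [0, 0, 0], "yaw": 0}, {"hand": 10, "dp": [0, 0, 0], "yaw": 0}, {"hand": 10, "dp": [0, 0, 0], "yaw": 0}, {"hand": 10, "dp": [0, 0, 0], "yaw": 0}, {"hand": 10, "dp": [0, 0, 0], "yaw": 0}, {"hand": 10, "dp": [0, 0, 0], "yaw": 0}, {"hand": 10, "dp": [0, 0, 0], "yaw": 0}]}}

```text
time_s: 14.95
ee_pos: [0.4404, -0.0577, 0.0494]
tool_rot: [-0.688, -0.152, 0.693, -0.15]
contact_force: [0.3, 0.4, -0.2]
gripper_width: 0.0097
```

```bash
python3 - <<'E'
from plant import *
from h import *
s=observe();print(s['ee_pos'],s['contact_force'],abs(s['dq']).max())
d=get_image('wrist');t=get_image('top')
a=cv2.resize(t['image'][210:280,220:420],None,fx=3.2,fy=3.2,interpolation=2)
cv2.imwrite('pics/f.png',np.vstack([d['image'][:260],a]));print(proj(d,[.438,-.057,.026]))
E
```

```text
[ 0.44037398 -0.05767935  0.04944083] [ 0.31573726  0.4194533  -0.17059774] 0.0015509094885526994
[313.9874095  235.23767001]
```

View pics/f.png

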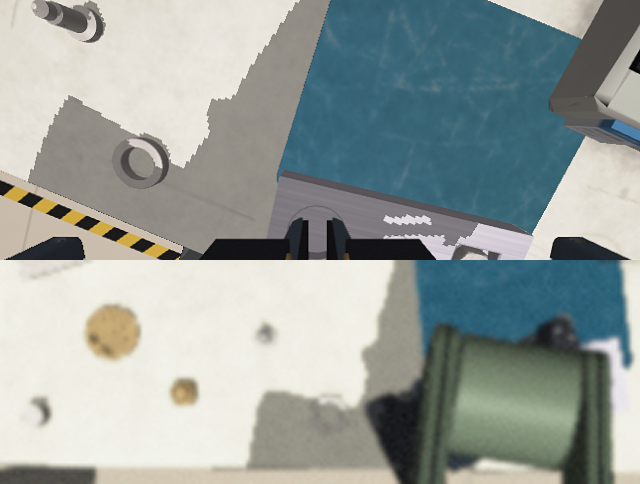

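The fingertips are centred over the 36 mm hole at about (317,232). The rod, disc, weight, indenter and ring are all where they started.

```bash
python3 -c "
from plant import *
print(finish_job())"
```

```text
the job is handed in; nothing more can be done
None
```

The arm pointed at the rod, the 21 mm hole, the ring and the 36 mm hole, in that order. Each time it held the fingertips about 2–3 cm above the target for over a second. I handed the job in at about 15 s with the fingertips still over the 36 mm hole.

- **Position:** The two fixed cameras agreed to about 5 mm on where each target was. Wrist-camera views put each target within about 3 px of its predicted spot. The exception was the 21 mm hole, where I came down about 6 mm off and corrected before the full hold.
- **End state:** The last pictures showed the fingers centred over the 36 mm hole. The rod, ring, weight, indenter and disc looked unmoved by eye. The hex was partly hidden, but the arm never went near it.
- **Contact:** Force readings stayed within about ±1.4 N, which looks like sensor noise. That is above the 0.5 N limit, so "no contact" rests on the clearances and the pictures, not on the force sensor.
- **Not seen directly:** While the arm held over the rod, the gripper hid it from both fixed cameras. That hold rests on the measured arm pose and a wrist view taken just before lowering.

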